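# Eject a contactor from its test nest and put it in the tray

### The arm

A 6-joint arm with a two-finger parallel gripper is mounted at the origin on the work surface. World frame = base frame: x ahead of the robot, y to its left, z up, the work surface at z = 0. Lengths are in m, angles in rad, forces in N, time in s.
With the tool pointing down it reaches from about 0.25 to 0.725 m from the base axis. Payload 4 kg.
Tool frame: the origin (TCP) lies between the finger pads; the fingertips stand 11 mm ahead of it and the grasp point (between the pads) lies 8 mm behind it (bot.tip_reach is the distance from the TCP to the fingertips, in m); z points along the fingers, y is the direction in which the jaws open and shut (so a half turn about z gives the same grasp; the last joint's range is limited). The gripper opens to 85 mm and grips with 20 to 120 N. Pads are 22 mm wide; open, the fingers measure 114 mm over their backs; the gripper's body (76 mm by 85 mm) begins 54 mm behind the grasp point. The pads swing forward as they close: fully open they stand 13 mm farther back than shut.
Start: joints at [1.109, 0.241, 0.005, 1.335, 0, 1.571], TCP at [0.223, 0.448, 0.242] pointing down, gripper open.
Joint ranges: [-2.72, 2.72], [-1.05, 1.87], [-1.09, 1.28], [-1.99, 2.15], [-1.42, 1.44], [-3.14, 3.14]. Speed limits (rad/s): [2.79, 2.79, 3.14, 3.14, 3.14, 3.14].

### API

Orientations are given as a unit quaternion [x, y, z, w].
In Python, from rig import bot, camera, camera_params, finder gives the robot as it stands.
- The arm moves only by the tool step_arm, never from a script. Its argument "plan" is one flat list of numbers, 5 for each row, row after row: the closure, from -1 (fully open) to 1 (shut), then the shift along the tool's x, y, z in cm, then the turn about the tool's z in units of 10 degrees (1.0 is 10 degrees). In form: [claw, tx, ty, tz, spin, claw, tx, ty, tz, spin, ...]. A call has 1 to 5 rows; each row shifts and turns the pose as measured when the row begins, along the tool's axes as they then stand; what a row does not reach is not made up. A row lasts 1/8 s, in which the tool goes at most 62.5 mm and 10.7 degrees, less where a joint would pass 70% of its speed; a pose out of reach is approached as far as the arm can. A call is refused whole if a number of a shift passes 6.25 or a number of a turn 1, either way. A call with a gripper value outside its range is refused whole. The fingers move at their own pace and stop on an object; "force" is the grip in N (left out, the last holds). Time passes only in rows, so rows that do not move let the fingers close. It gives the time, the measured TCP pose, the force and the opening at its end, in the units of the state.
- bot.sense(): the state, without advancing time (a new reading comes with each control period).
- camera(name): name is "scene" or "top"; returns the picture (420x560x3 uint8, red, green, blue); there is no depth.
- camera_params(name): a dict with "K" (3x3 intrinsics, pixels), "k1" (the pictures are not rectified: a ray, as slopes to the right and down, at radius r is drawn at 1 + k1 r^2 times it, then the intrinsics apply), "origin" and "rotation" of the camera in the world. Camera axes: x right, y down, z forward; pixel columns grow to the right and rows downward; lengths in m; the calibration is good to about 2 mm. A picture is of the moment at which its call begins. camera_params takes no time and is no camera call.
- bot.close_job(): hands the job in, once; it reports no verdict.
Trained networks look in the newest picture that a camera, given by its name, has taken for a name from the list of things; names that differ only in an ending like _2 or _b are one class to them, and where a whole thing is asked for, a point or a joint stands for the part that bears it (a point fixed in the world has none). Each returns a list of dicts, best first, with "conf" (0 to 1); they miss things now and then, are a little off and sometimes report something else, mostly with a low value. They report only what shows in the picture. A call takes as long as a camera call. They do not tell look-alikes from the thing itself.
- finder.look_for(camera, label): "xyz" ([x, y, z] in m, in the coordinates of the camera as it stood for that picture, good to about 4 mm: the middle of the surface that is visible of it).
- finder.regions_of(camera, label): "pixels" (420x560 bool, what is visible of it).
- finder.landmark_of(camera, label): "xyz" ([x, y, z] in m, in the coordinates of the camera as it stood for that picture, good to about 4 mm: a listed point, or the origin of a listed thing).
The state is a dict: "time_s": time; "joint_positions": joint angles; "qvel": joint speeds; "effort": joint torques, N m; "ee_pos": TCP position; "orientation": TCP orientation; "ft_force": force on the tool from outside, world axes, zero at the start; "ft_torque": the same for the moment, N m; "gripper_width": opening from 0.0 (shut) to 1.0 (fully open).
Only numpy, scipy, OpenCV 4.12 (cv2) and the standard library are available. Lean on these libraries where they do the work, as an engineer would, in place of code of your own. Each camera call takes 0.05 s, during which the arm holds its last target. There are 200 camera calls.

### The job

The grey contactor with the blue top sits sunk in the aluminium test nest: swing the red hold-down bar well clear of it (to either side), then press the orange ejector button fully down so that the contactor is pushed up out of its pocket from below. Take the raised contactor and set it down upright, flat on the floor of the green tray's empty bay, without dropping it, and let go of it. Leave the tools, the parts lying about and the contactor already in the tray where they are.

Things in the scene. Friction and masses are not known exactly. Their poses are not given: they have to be found in the camera images.
- nest: aluminium test nest, fixed to the table. Origin: under the centre of its pocket, on the table; x along the pocket's length, z up. Block 150 mm along x (from -60 to +90), 100 mm along y, its top 94 mm above the table; pocket 83 x 48 mm, floor 40 mm above the table with an ejector hole in it. The orange button stands on its -x side (125 mm from the origin), over a base plate that reaches to x = -160 mm. A brass plunger under the hole is linked to the button by a rocker
- contactor: the grey contactor to take out: a block 80 mm (x) x 45 mm (y) x 50 mm high with a blue patch on top, about 0.3 kg. Origin: centre of its underside; x along its length, z up. At the start it sits in the nest's pocket, axes along the nest's, its top 4 mm below the nest's top, so that it cannot be gripped. With the button fully down it stands about 30 mm proud of the nest's top and can be gripped across its 45 mm width
- holdbar (a joint): angle (rad) of the red hold-down bar on its upright pivot; 0: it points along the nest's -x axis, over the middle of the contactor; positive: counter-clockwise from above, that is towards the nest's -y side. Range -1.6 to 1.6; it starts between -0.35 and 0.35, over the contactor, and blocks it from rising; beyond 1.0 either way it is clear. A little friction (about 1 N at the knob): it stays where it is left
- bar_pivot (a point): the bar's pivot axis at the height of the nest's top (94 mm), 70 mm along +x from the nest's origin. The bar is 16 mm wide, 8 mm thick, its top 105 mm above the table, and reaches 90 mm from the pivot
- bar_knob (a point): centre of the top of the black upright knob on the bar, 80 mm from the pivot; knob 18 mm in diameter, its top 134 mm above the table, standing 28 mm up from the bar
- button (a joint): travel of the orange ejector button (m): 0 up, 0.036 fully down. It moves straight down; the plunger rises by the same amount. It takes about 5 to 15 N to move and friction holds it where it is left, with the contactor raised
- button_top (a point): centre of the top face of the orange button, a disc 56 mm in diameter; 115 mm above the table when up, 79 mm when fully down
- tray: green plastic tray fixed to the table, 150 mm (x) x 240 mm (y), 15 mm high, walls 5 mm, floor 5 mm thick, split by a divider along x into two bays, each about 140 mm (x) x 112 mm (y) inside. Origin: centre of its underside
- free_bay (a point): centre of the floor of the tray's empty bay (the tray's -y half), 5 mm above the table; axes as the tray's
- tested: an identical contactor already standing in the tray's other bay (+y half); leave it alone. Origin: centre of its underside
- screwdriver: screwdriver with a red handle, 190 mm long, lying on the table between nest and tray; leave alone. Origin: centre of its underside
- breaker: white three-pole circuit breaker, 85 x 54 x 71 mm; leave alone. Origin: centre of its underside
- pliers: red-handled pliers, about 185 mm long, lying on the table; leave alone. Origin: at the joint, on the table
- cutters: orange-handled cutters, about 185 mm long, lying on the table; leave alone. Origin: at the joint, on the table
- rail: offcut of steel mounting rail, 200 x 35 x 7.5 mm, lying on the table; leave alone. Origin: centre of its underside
- driver: black and orange straight cordless screwdriver, 240 mm long, 42 mm thick, lying on the table; leave alone. Origin: on the table under its body
Not all that is in view belongs to the job. Leave any pink look-alike of the contactor alone.

How it is judged:
On the way, in this order (a step that is already met when the one before it is completed fails the run):
1. the hold-down bar is swung clear of the contactor, which still sits in its pocket ((value of joint holdbar above 1 rad or value of joint holdbar below -1 rad) and z of contactor in the frame of nest below 0.05 m), for 0.2 s.
2. the contactor is raised in its pocket by the ejector: button down, bar clear ((value of joint holdbar above 1 rad or value of joint holdbar below -1 rad) and value of joint button above 0.03 m and z of contactor in the frame of nest above 0.066 m and horizontal distance between contactor and nest below 0.01 m), for 0.2 s.
At the end, for the whole second after the job is handed in: the contactor stands upright (within 5 degrees) and at rest on the floor of the tray's empty bay (within 4 mm in height), its centre within 60 mm along the tray's x and 45 mm along its y of the bay's centre, and is released (x of contactor in the frame of free_bay between -0.06 and 0.06 m and y of contactor in the frame of free_bay between -0.045 and 0.045 m and z of contactor in the frame of free_bay between -0.004 and 0.004 m and angle between contactor's own z axis and vertical below 0.08 rad and linear speed of contactor below 0.02 m/s); the robot touches nothing.
It fails at once if the contactor is dropped or thrown: it moves faster than 0.6 m/s while the fingers do not touch it (linear speed of contactor above 0.6 m/s and contact force between the fingers and contactor below 0.05 N).
It fails at once if the contactor already in the tray is displaced by more than 15 mm (distance of tested from where it was at the start of the episode above 0.015 m).
It fails at once if the screwdriver, breaker, pliers, cutters, rail or driver is displaced by more than 30 mm (distance of any of screwdriver, breaker, pliers, cutters, rail, driver from where it was at the start of the episode above 0.03 m).
It also fails if it takes over 64 s, if anything falls off the work surface, if the arm or the gripper's body presses on something with over 40 N, if the wrist force passes 120 N, or if a joint passes its speed limit or range.

## Working session

There is one attempt and no reset: what is moved stays moved. The work goes in short steps, Python scripts to look and compute and a tool call to move; the robot and the scene stay as the last step left them, time stands still between calls to the robot, and variables do not carry over. Pictures are saved under pics/ and viewed, about 8 in all and at most 12, crops included, and the job is handed in when it is done.

Besides the shell and the picture viewer there is one more tool, called as name(argument=value, ...) on one line, values as JSON. step_arm: Moves the arm, as the interface text tells. Its arguments: {"type":"object","properties":{"plan":{"type":"array"},"force":{"type":"number"}},"required":["plan"]}

```bash
mkdir -p pics
cat > h.py <<'E'
import numpy as np,cv2
from rig import bot,camera,camera_params,finder
from scipy.spatial.transform import Rotation as R
def world(cam,p):
    c=camera_params(cam); return np.array(c["rotation"])@np.array(p)+np.array(c["origin"])
def project(cam,p):
    c=camera_params(cam); q=np.array(c["rotation"]).T@(np.array(p)-np.array(c["origin"])); s=q[:2]/q[2]; s=s*(1+c["k1"]*(s@s)); return (np.array(c["K"])@[*s,1])[:2]
def ray_at_z(cam,uv,z):
    c=camera_params(cam);K=np.array(c["K"]);d=(np.linalg.inv(K)@[*uv,1])[:2];s=d.copy()
    for _ in range(20): s=d/(1+c["k1"]*(s@s))
    r=np.array(c["rotation"])@[*s,1];o=np.array(c["origin"]);return o+r*(z-o[2])/r[2]
def snap(cam,name):
    im=camera(cam);cv2.imwrite(f"pics/{name}.png",cv2.cvtColor(im,cv2.COLOR_RGB2BGR));return im
def lm(cam,l,n=2):
    for d in finder.landmark_of(cam,l)[:n]: print(cam,l,round(d["conf"],2),world(cam,d["xyz"]).round(4))
E
python3 - <<'E'
from h import *
a=snap("top","t0");b=snap("scene","s0")
cv2.imwrite("pics/both.png",cv2.resize(cv2.cvtColor(np.vstack([a,b]),cv2.COLOR_RGB2BGR),(560,840))[:, :])
for cam in("top","scene"):
  for l in["nest","contactor","bar_pivot","bar_knob","button_top","tray","free_bay","tested","screwdriver","breaker","driver"]: lm(cam,l)
s=bot.sense();print(s["ee_pos"],s["orientation"],s["time_s"],R.from_quat(s["orientation"]).as_matrix().round(3))
E
```

```text
Traceback (most recent call last):
  File "h.py", line 15, in lm
    for d in finder.landmark_of(cam,l)[:n]: print(cam,l,round(d["conf"],2),world(cam,d["xyz"]).round(4))
                                                                           ~~~~~^^^^^^^^^^^^^^
  File "h.py", line 5, in world
    c=camera_params(cam); return np.array(c["rotation"])@np.array(p)+np.array(c["origin"])
                                 ~~~~~~~~~~~~~~~~~~~~~~~^~~~~~~~~~~~
ValueError: matmul: Input operand 1 has a mismatch in its core dimension 0, with gufunc signature (n?,k),(k,m?)->(n?,m?) (size 3 is different from 4)
```

View pics/t0.png

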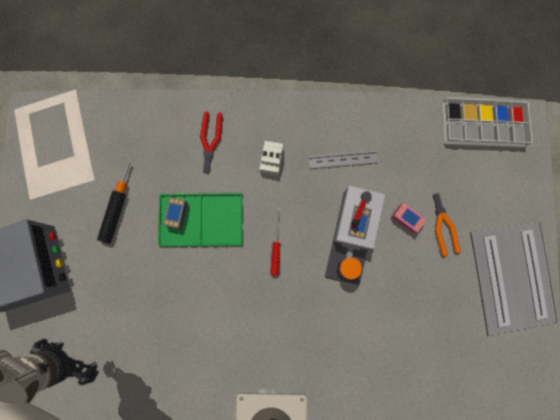

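View pics/s0.png

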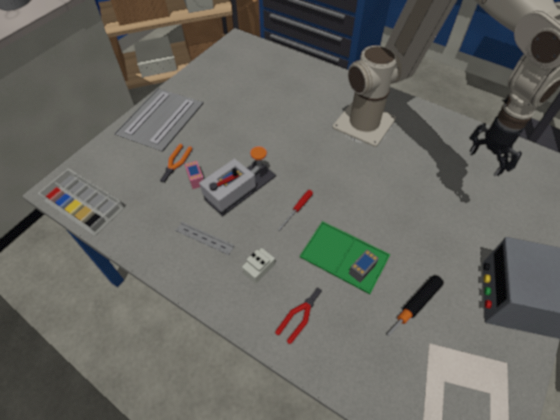

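The top picture shows the nest at (360,218), with the red bar over the contactor, the knob near (366,197) and the button at (350,268). The tray's empty bay is at (222,220), the tested part is at (175,213) and the pink look-alike is at (410,217). The camera rotation is given as a quaternion, so I'll fix the helper.

```bash
sed -i 's/np.array(c\["rotation"\])/R.from_quat(c["rotation"]).as_matrix()/' h.py
python3 - <<'E'
from h import *
print(camera_params("top"))
for cam in("top","scene"):
  camera(cam)
  for l in["nest","contactor","bar_pivot","bar_knob","button_top","tray","free_bay","tested","screwdriver","breaker"]: lm(cam,l)
s=bot.sense();print(s["ee_pos"],s["time_s"],R.from_quat(s["orientation"]).as_matrix().round(3))
im=camera("top");hsv=cv2.cvtColor(im,cv2.COLOR_RGB2HSV)
m=cv2.inRange(hsv,(45,120,50),(75,255,255));r=cv2.minAreaRect(cv2.findNonZero(m));print("tray",[ray_at_z("top",p,.015).round(4) for p in cv2.boxPoints(r)])
m=cv2.inRange(hsv,(5,150,120),(18,255,255));m[:, :320]=0;m[:,400:]=0;m[:230]=0
c=np.array(cv2.minEnclosingCircle(cv2.findNonZero(m))[0]);print("btn",c,ray_at_z("top",c,.115))
cv2.imwrite("pics/crop.png",cv2.resize(cv2.cvtColor(im,cv2.COLOR_RGB2BGR)[175:295,310:440],None,fx=5,fy=5,interpolation=cv2.INTER_CUBIC))
E
```

```text
{'K': array([[452.84278724,   0.        , 274.04129991],
       [  0.        , 452.84278724, 210.94179185],
       [  0.        ,   0.        ,   1.        ]]), 'k1': -0.13120089343868094, 'origin': array([ 0.41717006, -0.00723847,  1.28050299]), 'rotation': array([ 0.71130058, -0.69919917,  0.0487566 , -0.05286592])}
top nest 0.71 [ 0.5647 -0.2312 -0.0023]
top contactor 0.98 [ 0.5886 -0.3761 -0.004 ]
top contactor 0.6 [ 0.5631 -0.2297  0.0335]
top bar_pivot 0.61 [ 0.6341 -0.2466  0.097 ]
top bar_pivot 0.53 [ 0.5587 -0.2068  0.1343]
top bar_knob 0.78 [ 0.5557 -0.2052  0.1342]
top bar_knob 0.42 [ 0.5627 -0.2303 -0.0016]
top button_top 0.61 [ 0.4439 -0.1943  0.1158]
top tray 0.96 [0.5754 0.2118 0.0025]
top tray 0.72 [ 5.994e-01  4.627e-01 -4.000e-04]
top free_bay 0.79 [0.5739 0.1499 0.0039]
top tested 0.57 [0.5857 0.2776 0.004 ]
top screwdriver 0.7 [ 0.5099 -0.0061 -0.0031]
top breaker 0.61 [0.7535 0.0176 0.001 ]
top breaker 0.61 [ 0.4425 -0.1937  0.1146]
scene nest 0.95 [ 0.5603 -0.2261  0.0011]
scene contactor 0.89 [ 0.5908 -0.3769  0.0018]
scene bar_pivot 0.58 [ 0.6378 -0.2419  0.092 ]
scene bar_knob 0.51 [ 0.5584 -0.211   0.1328]
scene tray 0.91 [ 0.58    0.2116 -0.0024]
scene free_bay 0.62 [0.5813 0.1518 0.0062]
scene tested 0.63 [0.5873 0.2761 0.0048]
scene screwdriver 0.8 [ 0.5162 -0.0026  0.0018]
scene screwdriver 0.69 [0.5797 0.1537 0.0038]
scene breaker 0.75 [ 0.5566 -0.2101  0.1289]
scene breaker 0.62 [ 0.7526  0.0147 -0.0014]
[0.22278746 0.44761686 0.24229735] 1.25 [[-0.895  0.446 -0.   ]
 [ 0.446  0.895 -0.   ]
 [ 0.    -0.    -1.   ]]
tray [array([0.6234, 0.6622, 0.015 ]), array([0.6556, 0.0971, 0.015 ]), array([0.5031, 0.0864, 0.015 ]), array([0.4663, 0.6414, 0.015 ])]
btn [350.39694214 267.95037842] [ 0.44137501 -0.19752297  0.115     ]
```

View pics/crop.png

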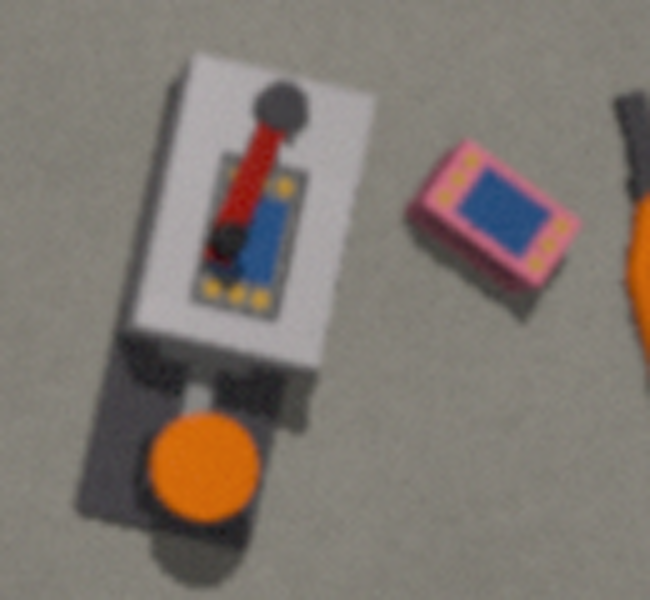

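The crop shows the bar leaning to nest +y (left), about -10°. So the nest yaw is about -14° with its origin near (0.564,-0.227), and the knob is at (0.557,-0.208). I'll cage the knob between half-open fingers and swing it left, moving above it first.

step_arm(plan=[0,-4.9,-3.6,0,0,0,-4.9,-3.6,0,0,0,-4.9,-3.6,0,0,0,-4.9,-3.6,0,0,0,-4.9,-3.6,0,0])

```text
time_s: 1.92
ee_pos: [0.3656, 0.175, 0.2422]
orientation: [0.223, 0.975, 0.002, 0.002]
ft_force: [1.1, 1.3, 0.3]
gripper_width: 0.505
```

step_arm(plan=[0,-4.9,-3.6,0,0,0,-4.9,-3.6,0,0,0,-4.9,-3.6,0,0,0,-4.9,-3.6,0,0,0,-4.9,-3.6,0,0])

```text
time_s: 2.55
ee_pos: [0.5111, -0.102, 0.2438]
orientation: [0.224, 0.975, 0.003, 0.004]
ft_force: [1.4, 0.1, 1.1]
gripper_width: 0.499
```

```bash
cat >> h.py <<'E'
def go(x,y,z,yaw=None):
    s=bot.sense();M=R.from_quat(s["orientation"]).as_matrix();p=np.array(s["ee_pos"])
    y0=np.degrees(np.arctan2(M[1,0],M[0,0]))
    print("t",round(s["time_s"],2),"pos",p.round(4),"yaw",y0.round(1),"j",np.round(s["joint_positions"],2),"w",round(s["gripper_width"],3),"F",np.round(s["ft_force"],1))
    print(" tool shift cm",(M.T@(np.array([x,y,z])-p)*100).round(2),"spin",None if yaw is None else (-(yaw-y0)/10))
E
python3 - <<'E'
from h import *
print(bot.tip_reach);go(.557,-.208,.122,155.5)
E
```

```text
0.011
t 2.55 pos [ 0.5111 -0.102   0.2438] yaw 154.2 j [-0.2   0.28  0.06  1.34  0.01  0.25] w 0.499 F [1.4 0.1 1.1]
 tool shift cm [-8.67 -7.64 12.18] spin -0.13444516715641724
```

step_arm(plan=[0,-4.3,-3.8,0,-0.1,0,-4.3,-3.8,0,0,0,0,0,2,0,0,0,0,0,0])

```text
time_s: 3.05
ee_pos: [0.5591, -0.2165, 0.2218]
orientation: [0.218, 0.976, 0.003, 0.005]
ft_force: [-0.2, 0.5, -0.3]
gripper_width: 0.502
```

Run:
```python
from h import *
go(.557,-.208,.122,155.5)
```

```text
t 3.05 pos [ 0.5591 -0.2165  0.2218] yaw 154.8 j [-0.37  0.44  0.24  1.36  0.01  0.07] w 0.502 F [-0.2  0.5 -0.3]
 tool shift cm [0.63 0.6  9.98] spin -0.07157106737053028
```

step_arm(plan=[0,0.6,0.6,3,0,0,0,0,3,0,0,0,0,2,0,0,0,0,1.5,0,0,0,0,0,0])

```text
time_s: 3.68
ee_pos: [0.5593, -0.2061, 0.1295]
orientation: [0.216, 0.976, 0.002, 0.008]
ft_force: [-0.3, 0.5, 0.5]
gripper_width: 0.501
```

Run:
```python
from h import *
go(.557,-.208,.122,155.5)
im=snap("scene","s1")
u=project("scene",[.557,-.208,.12]).astype(int);print(u)
a=im[u[1]-60:u[1]+60,u[0]-70:u[0]+70];cv2.imwrite("pics/s1c.png",cv2.resize(cv2.cvtColor(a,cv2.COLOR_RGB2BGR),None,fx=5,fy=5))
```

```text
t 3.67 pos [ 0.5593 -0.2061  0.1295] yaw 155.0 j [-0.36  0.49  0.06  1.13  0.01  0.08] w 0.501 F [-0.3  0.5  0.5]
 tool shift cm [ 0.14 -0.27  0.74] spin -0.04981941232490783
[235 171]
```

View pics/s1c.png

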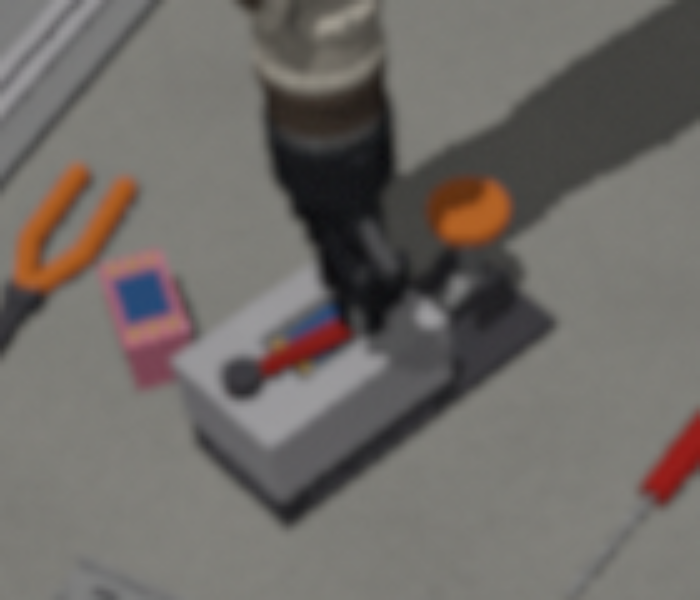

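The picture shows the fingers straddling the knob, so I'll lower a little and swing along the arc.

step_arm(plan=[0,0,0,0.8,0,0,-0.1,1.4,0,1,0,-0.1,1.4,0,1,0,-0.1,1.4,0,1,0,-0.1,1.4,0,1])

```text
time_s: 4.35
ee_pos: [0.5994, -0.169, 0.1254]
orientation: [0.548, 0.836, 0.004, 0.01]
ft_force: [-0.9, -0.8, -0.2]
gripper_width: 0.498
```

Run:
```python
from h import *
a=np.radians(165.9-1.3*57.3);go(.636+.08*np.cos(a),-.244+.08*np.sin(a),.122,91)
```

```text
t 4.35 pos [ 0.5994 -0.169   0.1254] yaw 113.5 j [-0.28  0.53  0.13  1.15  0.    0.88] w 0.498 F [-0.9 -0.8 -0.2]
 tool shift cm [-0.92  3.37  0.4 ] spin 2.2529240318687984
```

step_arm(plan=[0,-0.1,1.4,0.2,1,0,-0.1,1.4,0,1,0,-0.1,1.4,0,1,0,0,0,0,0])

```text
time_s: 4.85
ee_pos: [0.6412, -0.1621, 0.1246]
orientation: [0.751, 0.66, 0.005, 0.008]
ft_force: [0.1, -0.1, 0.5]
gripper_width: 0.502
```

Run:
```python
from h import *
a=np.radians(165.9-1.3*57.3);go(.636+.08*np.cos(a),-.244+.08*np.sin(a),.122,91)
camera("top");lm("top","bar_knob");camera("scene");lm("scene","bar_knob")
im=snap("top","t2")
cv2.imwrite("pics/t2c.png",cv2.resize(cv2.cvtColor(im,cv2.COLOR_RGB2BGR)[175:295,310:440],None,fx=5,fy=5,interpolation=cv2.INTER_CUBIC))
```

```text
t 4.85 pos [ 0.6412 -0.1621  0.1246] yaw 82.6 j [-0.25  0.61  0.26  1.2  -0.    1.45] w 0.502 F [ 0.1 -0.1  0.5]
 tool shift cm [-0.28 -0.69  0.25] spin -0.8361730120412559
top bar_knob 0.24 [ 0.7592 -0.1983 -0.002 ]
scene bar_knob 0.52 [ 0.6285 -0.1596  0.1312]
```

View pics/t2c.png

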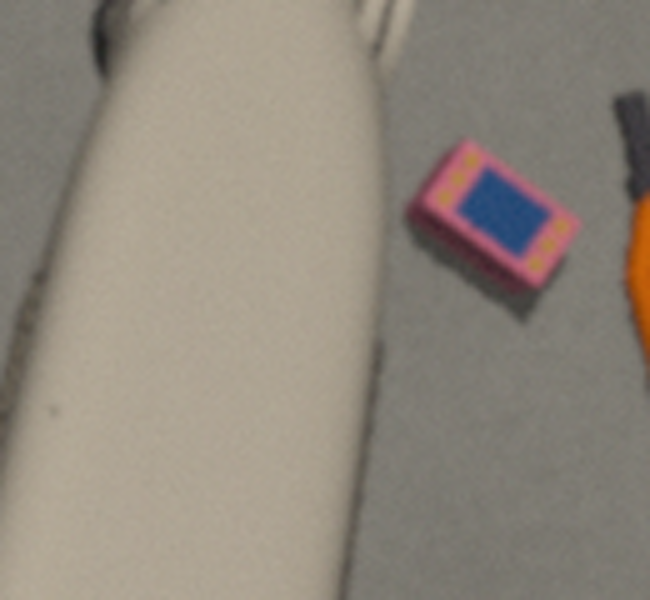

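The top view is blocked by the arm. The scene camera puts the knob at (0.629,-0.160), which is about -1.24 rad and clear. I'll lift, turn back to nest yaw, and close the fingers for the button.

step_arm(plan=[0,0,0,-2.5,0,0,0,0,-2.5,0,0.5,0,0,-1,-1,1,0,0,0,-1,1,0,0,0,-1])

```text
time_s: 5.72
ee_pos: [0.6373, -0.1625, 0.1882]
orientation: [0.546, 0.838, 0.003, 0.01]
ft_force: [0.6, 0.0, -1.0]
gripper_width: -0.001
```

step_arm(plan=[1,0,0,0,-1,1,0,0,0,-1,1,0,0,0,-1,1,0,0,0,-1,1,0,0,0,-0.8])

```text
time_s: 6.35
ee_pos: [0.6358, -0.1632, 0.1902]
orientation: [0.142, 0.99, -0.002, 0.011]
ft_force: [0.2, 0.3, 0.6]
gripper_width: 0.004
```

Run:
```python
from h import *
go(.442,-.196,.15,165.9)
```

```text
t 6.35 pos [ 0.6358 -0.1632  0.1902] yaw 163.7 j [-0.25  0.56  0.35  1.34 -0.    0.03] w 0.004 F [0.2 0.3 0.6]
 tool shift cm [17.76 -8.59  3.62] spin -0.2233790264917559
```

step_arm(plan=[1,4.4,-2.1,0,-0.2,1,4.4,-2.1,0,0,1,4.4,-2.1,0,0,1,4.4,-2.1,0,0,1,0,0,0,0])

```text
time_s: 6.98
ee_pos: [0.4372, -0.2005, 0.1849]
orientation: [0.121, 0.993, -0.002, 0.011]
ft_force: [0.0, 0.1, -0.0]
gripper_width: 0.0
```

Run:
```python
from h import *
im=camera("top");lm("top","bar_knob");lm("top","button_top");lm("top","bar_pivot")
go(.442,-.196,.13,165.9)
camera("scene");lm("scene","bar_knob");lm("scene","button_top")
```

```text
top bar_knob 0.61 [ 0.6247 -0.1571  0.1343]
top bar_knob 0.5 [ 0.5666 -0.2287  0.037 ]
top button_top 0.63 [ 0.4429 -0.1997  0.1161]
top bar_pivot 0.68 [ 0.6327 -0.2465  0.0974]
t 7.17 pos [ 0.4425 -0.2008  0.1855] yaw 166.3 j [-0.43  0.23 -0.17  1.15  0.   -0.19] w 0.0 F [-0.4  0.4 -0.5]
 tool shift cm [0.31 0.46 5.54] spin 0.03541718484528929
scene button_top 0.67 [ 0.4393 -0.1966  0.1146]
```

step_arm(plan=[1,0.2,0.4,3,0,1,0,0,2.5,0,1,0,0,1,0,1,0,0,1,0,1,0,0,1,0])

```text
time_s: 7.95
ee_pos: [0.4466, -0.1969, 0.1015]
orientation: [0.117, 0.993, -0.004, 0.013]
ft_force: [-5.5, 1.3, 12.2]
gripper_width: -0.002
```

Run:
```python
from h import *
go(.442,-.197,.09,165.9)
```

```text
t 7.95 pos [ 0.4466 -0.1969  0.1015] yaw 166.5 j [-0.42  0.31 -0.29  0.94  0.   -0.18] w -0.002 F [-5.5  1.3 12.2]
 tool shift cm [ 0.47 -0.12  1.14] spin 0.06213581278362597
```

step_arm(plan=[1,0,0,0.8,0,1,0,0,0.8,0,1,0,0,0.5,0])

```text
time_s: 8.32
ee_pos: [0.4468, -0.1969, 0.0896]
orientation: [0.117, 0.993, -0.005, 0.013]
ft_force: [-18.1, 6.7, 52.2]
gripper_width: 0.001
```

Run:
```python
from h import *
go(.442,-.197,.09,165.9)
```

```text
t 8.32 pos [ 0.4468 -0.1969  0.0896] yaw 166.6 j [-0.41  0.32 -0.31  0.91 -0.   -0.18] w 0.001 F [-18.1   6.7  52.2]
 tool shift cm [ 0.46 -0.12 -0.05] spin 0.0713072442623087
```

Bottomed out at tip height 79 mm with 52 N. Now I'll lift and move back over the nest with the fingers open.

step_arm(plan=[1,0,0,-3,0,1,0,0,-4,0,-1,0,0,-4,0,-1,0,0,0,0])

```text
time_s: 8.82
ee_pos: [0.4468, -0.1951, 0.2055]
orientation: [0.115, 0.993, -0.006, 0.015]
ft_force: [-0.4, 0.8, -0.2]
gripper_width: 0.423
```

Run:
```python
from h import *
im=snap("top","t3");lm("top","contactor",3);lm("top","button_top");lm("top","nest")
cv2.imwrite("pics/t3c.png",cv2.resize(cv2.cvtColor(im,cv2.COLOR_RGB2BGR)[175:295,310:440],None,fx=5,fy=5,interpolation=cv2.INTER_CUBIC))
camera("scene");lm("scene","contactor",3);lm("scene","nest")
hsv=cv2.cvtColor(im,cv2.COLOR_RGB2HSV);m=cv2.inRange(hsv,(100,120,50),(125,255,255));m[:,:330]=0;m[:,390:]=0;m[:180]=0;m[260:]=0
r=cv2.minAreaRect(cv2.findNonZero(m));print(r,ray_at_z("top",r[0],.126),[ray_at_z("top",p,.126).round(3) for p in cv2.boxPoints(r)])
go(.564,-.227,.2,165.9)
```

```text
top contactor 0.6 [ 0.563  -0.229   0.0713]
top contactor 0.56 [ 0.5864 -0.3785 -0.0014]
top button_top 0.63 [ 0.4431 -0.1985  0.0786]
top nest 0.98 [ 0.5652 -0.2305 -0.0045]
scene contactor 0.96 [ 0.5652 -0.2277  0.0748]
scene contactor 0.87 [ 5.870e-01 -3.791e-01 -2.000e-04]
scene nest 0.55 [ 0.5642 -0.229  -0.0009]
((361.7647399902344, 220.55882263183594), (12.148106575012207, 16.378250122070312), 12.52880859375) [ 0.56307688 -0.22567581  0.126     ] [array([ 0.545, -0.206,  0.126]), array([ 0.587, -0.215,  0.126]), array([ 0.581, -0.246,  0.126]), array([ 0.539, -0.236,  0.126])]
t 9.18 pos [ 0.4434 -0.1939  0.2004] yaw 166.7 j [-0.41  0.22 -0.14  1.2  -0.   -0.18] w 0.99 F [ 0.5 -0.2 -0.7]
 tool shift cm [-12.5   -0.45   0.29] spin 0.08499005460460012
```

View pics/t3c.png

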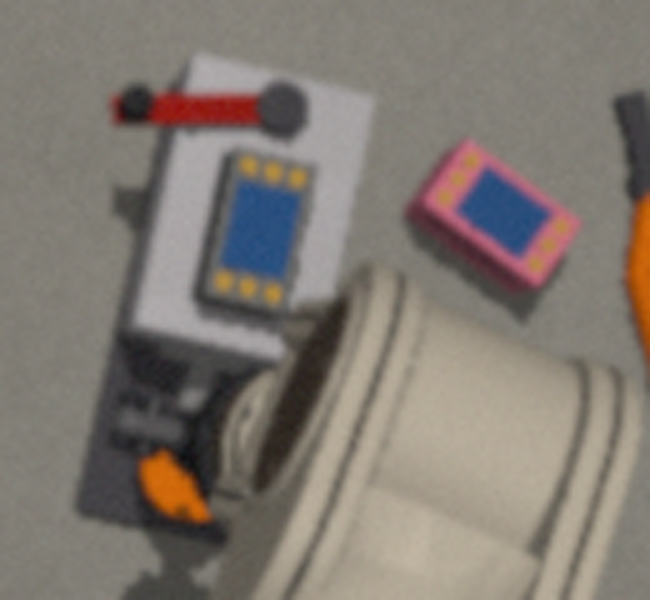

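The contactor is raised (z ≈ 0.073–0.075) and centred at about (0.564,-0.227), and the bar is clear. Next I'll move over it.

step_arm(plan=[-1,-6,-0.2,0,0,-1,-6,-0.2,0,0,-1,0,0,0,0])

```text
time_s: 9.55
ee_pos: [0.5574, -0.2245, 0.1955]
orientation: [0.116, 0.993, -0.002, 0.003]
ft_force: [-0.1, 1.0, -0.4]
gripper_width: 1.0
```

Run:
```python
from h import *
go(.564,-.227,.104,165.9)
```

```text
t 9.55 pos [ 0.5574 -0.2245  0.1955] yaw 166.7 j [-0.38  0.46  0.2   1.3  -0.   -0.15] w 1.0 F [-0.1  1.  -0.4]
 tool shift cm [-0.64 -0.06  9.16] spin 0.08047289203954903
```

step_arm(plan=[-1,-0.5,0,3,0,-1,0,0,3,0,-1,0,0,1.5,0,-1,0,0,0.8,0,-1,0,0,0,0])

```text
time_s: 10.18
ee_pos: [0.5602, -0.2254, 0.1086]
orientation: [0.116, 0.993, -0.002, 0.0]
ft_force: [0.5, -0.1, -0.9]
gripper_width: 0.997
```

Run:
```python
from h import *
go(.564,-.227,.104,165.9)
```

```text
t 10.18 pos [ 0.5602 -0.2254  0.1086] yaw 166.7 j [-0.38  0.53  0.07  1.11 -0.   -0.15] w 0.997 F [ 0.5 -0.1 -0.9]
 tool shift cm [-0.41 -0.07  0.46] spin 0.07914850776659535
```

step_arm(plan=[-1,-0.4,-0.1,0.5,0.1,1,0,0,0,0,1,0,0,0,0,1,0,0,0,0,1,0,0,0,0], force=50)

```text
time_s: 10.8
ee_pos: [0.5661, -0.2277, 0.1066]
orientation: [0.125, 0.992, -0.002, 0.003]
ft_force: [0.8, 0.7, -1.1]
gripper_width: 0.519
```

step_arm(plan=[1,0,0,0,0,1,0,0,0,0,1,0,0,-1,0,1,0,0,-1,0,1,0,0,0,0])

```text
time_s: 11.42
ee_pos: [0.5654, -0.2278, 0.1273]
orientation: [0.125, 0.992, -0.002, 0.003]
ft_force: [-0.3, 0.3, -3.1]
gripper_width: 0.518
```

Run:
```python
from h import *
camera("scene");lm("scene","contactor",3);camera("top");lm("top","free_bay");lm("top","tray")
camera("scene");lm("scene","free_bay");lm("scene","tray");lm("scene","tested")
go(.578,.151,.25,165.9)
```

```text
scene contactor 0.83 [ 0.5655 -0.2256  0.0936]
scene contactor 0.52 [ 0.588  -0.3793  0.0018]
top free_bay 0.7 [0.5766 0.1491 0.0062]
top tray 0.97 [ 5.764e-01  2.102e-01 -1.000e-04]
scene free_bay 0.86 [0.5831 0.1536 0.0044]
scene tray 0.75 [ 0.5773  0.2089 -0.003 ]
scene tested 0.97 [0.588  0.2749 0.0042]
scene tested 0.27 [ 6.072e-01 -4.793e-01 -5.000e-04]
t 11.88 pos [ 0.5648 -0.2274  0.1257] yaw 165.6 j [-0.38  0.52  0.11  1.16 -0.   -0.13] w 0.515 F [ 0.6  0.2 -3.1]
 tool shift cm [  8.06  36.94 -12.58] spin -0.025664107521851064
```

The grip holds (width 0.52 ≈ 45 mm, 3 N weight) and the contactor rose with the gripper. I'll lift it high and carry it across.

step_arm(plan=[1,0,0,-3,0,1,0,0,-3,0,1,0,0,-2.5,0,1,1,4,0,0,1,1,4.5,0,0])

```text
time_s: 12.5
ee_pos: [0.5649, -0.1408, 0.2108]
orientation: [0.128, 0.992, -0.002, -0.001]
ft_force: [0.7, -0.3, -2.3]
gripper_width: 0.519
```

step_arm(plan=[1,1,4.5,0,0,1,1,4.5,0,0,1,1,4.5,0,0,1,1,4.5,0,0,1,1,4,0,0])

```text
time_s: 13.12
ee_pos: [0.5713, 0.0913, 0.2095]
orientation: [0.129, 0.992, -0.002, -0.002]
ft_force: [-0.1, 0.2, -2.7]
gripper_width: 0.516
```

Run:
```python
from h import *
go(.577,.147,.05,165.9)
```

```text
t 13.12 pos [0.5713 0.0913 0.2095] yaw 165.1 j [ 0.16  0.41  0.17  1.33 -0.    0.42] w 0.516 F [-0.1  0.2 -2.7]
 tool shift cm [ 0.83  5.6  15.93] spin -0.07565372204805954
```

step_arm(plan=[1,0.6,3,0,0,1,0.2,2,0,0,1,0,0,3,0,1,0,0,3,0,1,0,0,3,0])

```text
time_s: 13.75
ee_pos: [0.5782, 0.1468, 0.1195]
orientation: [0.127, 0.992, -0.001, 0.001]
ft_force: [0.0, 0.5, -2.7]
gripper_width: 0.516
```

step_arm(plan=[1,0,0,3,0,1,0,0,2,0,1,0,0,0.8,0,1,0,0,0,0])

```text
time_s: 14.25
ee_pos: [0.5767, 0.1441, 0.0565]
orientation: [0.128, 0.992, -0.003, -0.002]
ft_force: [-0.3, -0.5, -2.6]
gripper_width: 0.517
```

Run:
```python
from h import *
go(.577,.147,.035,165.9)
im=snap("scene","s4");lm("scene","contactor",3);lm("scene","tested")
u=project("scene",[.577,.2,.05]).astype(int)
a=im[u[1]-60:u[1]+60,u[0]-70:u[0]+70];cv2.imwrite("pics/s4c.png",cv2.resize(cv2.cvtColor(a,cv2.COLOR_RGB2BGR),None,fx=5,fy=5))
```

```text
t 14.25 pos [0.5767 0.1441 0.0565] yaw 165.2 j [ 0.25  0.57 -0.01  1.   -0.    0.5 ] w 0.517 F [-0.3 -0.5 -2.6]
 tool shift cm [0.04 0.3  2.14] spin -0.06634962032013333
scene contactor 0.86 [ 0.5893 -0.3768 -0.0023]
scene contactor 0.52 [0.5765 0.1419 0.0249]
scene tested 0.82 [0.5903 0.2763 0.0062]
```

View pics/s4c.png

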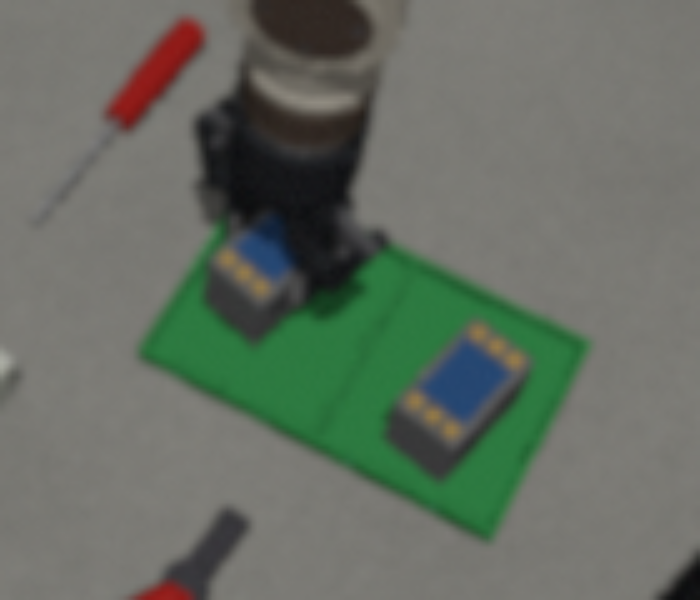

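The picture shows the held contactor upright over the empty bay, about 20 mm above the floor and inside the walls. I'll lower it gently.

step_arm(plan=[1,0,0.3,1,0,1,0,0,0.5,0,1,0,0,0.2,0,1,0,0,0.2,0])

```text
time_s: 14.9
ee_pos: [0.5801, 0.1481, 0.0398]
orientation: [0.128, 0.992, -0.002, 0.002]
ft_force: [-0.5, -0.4, -2.8]
gripper_width: 0.518
```

step_arm(plan=[1,0,0,0.2,0,1,0,0,0.2,0,1,0,0,0,0])

```text
time_s: 15.28
ee_pos: [0.5803, 0.1482, 0.0378]
orientation: [0.128, 0.992, -0.002, 0.002]
ft_force: [0.1, -0.3, -2.5]
gripper_width: 0.515
```

step_arm(plan=[1,0,0,0.3,0,1,0,0,0.2,0,1,0,0,0,0])

```text
time_s: 15.65
ee_pos: [0.5808, 0.1484, 0.0377]
orientation: [0.128, 0.992, -0.001, 0.004]
ft_force: [0.0, 0.2, -3.9]
gripper_width: 0.516
```

step_arm(plan=[1,0,0,0.4,0,1,0,0,0.4,0])

```text
time_s: 15.9
ee_pos: [0.5812, 0.1485, 0.0372]
orientation: [0.128, 0.992, -0.001, 0.006]
ft_force: [-11.5, -2.8, 26.5]
gripper_width: 0.518
```

Floor contact is confirmed by a 26 N upward force. I'll relax, release and retreat.

step_arm(plan=[1,0,0,-0.05,0,0.2,0,0,0,0,-0.3,0,0,0,0,-0.6,0,0,0,0,-0.6,0,0,0,0])

```text
time_s: 16.52
ee_pos: [0.5821, 0.1487, 0.0371]
orientation: [0.128, 0.992, -0.001, 0.006]
ft_force: [0.0, -0.0, -0.1]
gripper_width: 0.8
```

Run:
```python
from h import *
go(.577,.147,.135,165.9)
camera("scene");lm("scene","contactor",3)
```

```text
t 16.52 pos [0.5821 0.1487 0.0371] yaw 165.3 j [ 0.25  0.59 -0.03  0.94 -0.01  0.51] w 0.8 F [ 0.  -0.  -0.1]
 tool shift cm [ 0.33 -0.29 -9.79] spin -0.0624459809665268
scene contactor 0.7 [ 5.870e-01 -3.788e-01  4.000e-04]
scene contactor 0.68 [0.583  0.1516 0.0052]
scene contactor 0.36 [ 0.6282 -0.1629  0.1321]
```

step_arm(plan=[-0.6,0,0,-2,0,-0.6,0,0,-4,0,-0.6,0,0,-5,0,-0.6,0,0,-5,0,-0.6,4,0,0,0])

```text
time_s: 17.25
ee_pos: [0.543, 0.1591, 0.2006]
orientation: [0.129, 0.992, -0.0, 0.006]
ft_force: [-0.1, 1.3, -0.0]
gripper_width: 0.801
```

step_arm(plan=[-0.6,5,0,0,0,-0.6,5,0,0,0,-0.6,5,0,0,0,-0.6,0,0,0,0,-0.6,0,0,0,0])

```text
time_s: 17.88
ee_pos: [0.3933, 0.199, 0.2005]
orientation: [0.129, 0.992, 0.001, 0.008]
ft_force: [0.1, 0.1, 0.6]
gripper_width: 0.799
```

Run:
```python
from h import *
go(.4,.15,.2)
im=snap("scene","s5");lm("scene","contactor",3);lm("scene","tested");lm("scene","free_bay");lm("scene","screwdriver")
u=project("scene",[.577,.2,.03]).astype(int)
a=im[u[1]-60:u[1]+60,u[0]-70:u[0]+70];cv2.imwrite("pics/s5c.png",cv2.resize(cv2.cvtColor(a,cv2.COLOR_RGB2BGR),None,fx=5,fy=5))
camera("top");lm("top","contactor",3)
```

```text
t 17.88 pos [0.3933 0.199  0.2005] yaw 165.2 j [ 0.47  0.14 -0.24  1.18 -0.01  0.73] w 0.799 F [0.1 0.1 0.6]
 tool shift cm [-1.9  -4.57  0.06] spin None
scene contactor 0.89 [ 0.5813  0.1496 -0.    ]
scene contactor 0.87 [ 0.5862 -0.3771 -0.0009]
scene tested 0.94 [0.5934 0.2756 0.0054]
scene tested 0.64 [ 0.5982  0.4626 -0.0026]
scene free_bay 0.96 [0.5792 0.1528 0.0072]
scene free_bay 0.44 [ 5.602e-01 -2.277e-01  1.000e-04]
scene screwdriver 0.79 [ 5.158e-01 -5.000e-03  4.000e-04]
top contactor 0.68 [0.5789 0.1451 0.0013]
top contactor 0.66 [ 0.5873 -0.3773 -0.0026]
```

View pics/s5c.png

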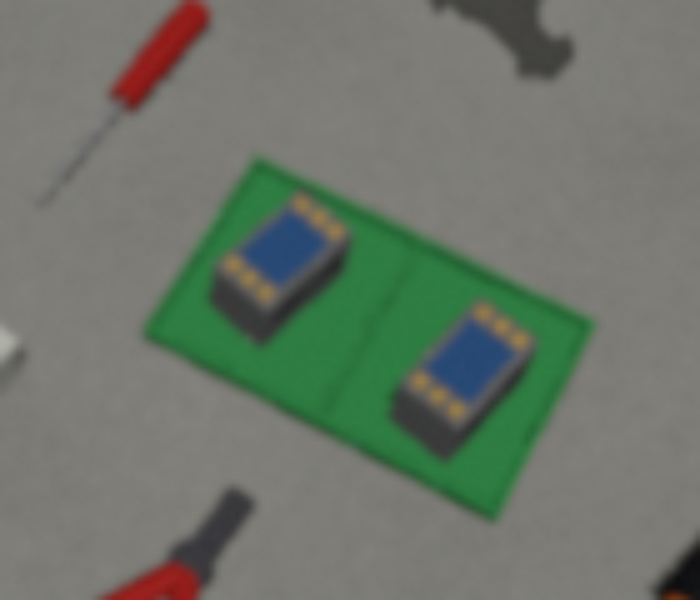

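The contactor stands upright and flat in the empty bay, clear of the walls, and the arm is away from it. I'll hand in.

```bash
python3 -c "
from rig import bot;print(bot.close_job())"
```

```text
the job is handed in; nothing more can be done
None
```

The contactor is out of the nest, standing upright and released in the tray's empty bay. I handed the job in at about 18 s of the 64 s limit; no verdict was reported.

- **Bar:** I swung it clear to the nest's +y side, to about -1.2 rad by both cameras.
- **Ejector:** I pressed the button to its end stop: the fingertips reached 79 mm and the force rose to 52 N. The contactor's underside then read 71–75 mm above the table. Judged step 2 needs more than 66 mm.
- **Placing:** I gripped it across its width, carried it over and lowered it until the floor pushed back with 26 N. Then I let go and backed off.

**Last checks:**
- **Position:** the contactor reads about (0.580, 0.147), within roughly 8 mm of the bay centre. The last picture shows it upright.
- **Height:** the networks put its underside at 0 to 1 mm, against 5 mm for the floor. That would be at or past the 4 mm limit, but their error is about 4 mm. The felt floor contact and a 5.2 mm reading just after release say it is on the floor.
- **Other items:** the tested contactor and screwdriver read within about 6 mm of where they started. I did not measure the breaker, pliers, cutters, rail or driver again; the arm never went down near them.

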